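Lock a test gauge into a sleeve-type air coupler

ROBOT

A 6-joint arm with a two-finger parallel gripper is mounted at the origin on a cart in front of the work surface, level with it; the furniture and walls round the work are solid. World frame = base frame: x ahead of the robot, y to its left, z up, the work surface at z = 0. Lengths are in m, angles in rad, forces in N, time in s.
With the tool pointing down it reaches from about 0.375 to 0.975 m from the base axis. Payload 3.8 kg.
Tool frame: the origin (TCP) lies at the very end of the fingers, on their centre line; the grasp point (between the pads) lies 19 mm behind it; z points along the fingers, y is the direction in which the jaws open and shut (so a half turn about z gives the same grasp; the last joint's range is limited). The gripper opens to 85 mm and grips with 20 to 120 N. Pads are 22 mm wide; open, the fingers measure 114 mm over their backs; the gripper's body (76 mm by 85 mm) begins 54 mm behind the grasp point. The pads swing forward as they close: fully open they stand 13 mm farther back than shut.
Start: joints at [-1.149, 0.264, 1.604, -0, 1.274, -0.037], TCP at [0.299, -0.605, 0.231] pointing down, gripper open.
Joint ranges: [-2.63, 2.63], [-0.94, 2.18], [0.31, 2.57], [-1.31, 4.45], [0, 2.66], [-2.55, 2.55]. Speed limits (rad/s): [2.57, 2.57, 3.14, 3.14, 3.14, 3.14].

INTERFACE

Orientations are given as a rotation vector (axis times angle).
In Python, from workcell import status, read_camera, camera_info, order gives the robot as it stands.
- The arm moves only by the tool move_arm, never from a script. Its argument "deltas" is a list of rows, each a list of 3 entries, a list of its own where there are three numbers: the turn, a rotation vector about the world's x, y, z as a fraction of full scale, then the shift along the world's x, y, z as a fraction of full scale, then the closure, from -1 (fully open) to 1 (shut), so that 0 is half open. A call has 1 to 20 rows; each row is the pose to reach, as a shift and turn from the pose commanded when the call began; what a row does not reach only later rows make up. Full scale, the value 1, is 0.1 m for a shift and pi/2 rad for a turn. A row lasts 1/8 s, in which the tool goes at most 62.5 mm and 10.7 degrees, less where a joint would pass 70% of its speed; a pose out of reach is approached as far as the arm can. A call with a number of a shift or a turn outside -1 to 1 is refused whole. A call with a gripper value outside its range is refused whole. The fingers move at their own pace and stop on an object; "grip_force" is the grip in N (left out, the last holds). Time passes only in rows, so rows that repeat a pose let the fingers close. It gives the time, the measured TCP pose, the force and the opening at its end, in the units of the state.
- status.read_state(): the state, without advancing time (a new reading comes with each control period).
- read_camera(name): name is "scene" or "top" or "wrist"; returns (picture, depth): 420x560x3 uint8, red, green, blue; 420x560 float32, m along the optical axis (not along the pixel's ray), 0 where there is no reading.
- camera_info(name): a dict with "K" (3x3 intrinsics, pixels), "R" (3x3) and "t" (3): a world point X has camera coordinates R X + t. Camera axes: x right, y down, z forward; pixel columns grow to the right and rows downward; lengths in m; the calibration is good to about 2 mm. A picture is of the moment at which its call begins: read the wrist's pose just before it. camera_info takes no time and is no camera call; for the wrist camera it gives the pose at the moment of the call.
- order.finish_job(): hands the job in, once; it reports no verdict.
The state is a dict: "time": time; "q": joint angles; "joint_vel": joint speeds; "joint_torque": joint torques, N m; "tool_pos": TCP position; "tcp_rot": TCP orientation; "wrist_force": force on the tool from outside, world axes, zero at the start; "torque": the same for the moment, N m; "width": opening from 0.0 (shut) to 1.0 (fully open).
Only numpy, scipy, OpenCV 4.12 (cv2) and the standard library are available. Lean on these libraries where they do the work, as an engineer would, in place of code of your own. Each camera call takes 0.05 s, during which the arm holds its last target. There are 200 camera calls.

TASK

Fit the pressure gauge to the air coupler: pull the coupler's sleeve down until it catches and stays down by itself, then push the gauge's plug straight down into the mouth until the sleeve springs back up and locks it, and let go. The stop inside is delicate and its depth differs, so press by feel, stop as soon as the sleeve has sprung up, and never press the gauge on the coupler with more than 30 N. Leave the blanking plug in its rack and do not disturb the jar or the oil bottle.

Things in the scene. Friction and masses are not known exactly. Their poses are not given: they have to be found in the camera images.
- coupler: The air coupler, fixed on the bench: dark base plate 120x85x8 mm (x, y), a grey block 82x68 mm on it up to 86 mm, and on top an upright steel barrel 30 mm in outer diameter, open at the top (mouth at z = 150 mm). Origin: centre of the underside; z is up. Its yaw does not matter for the work.
- coupler_mouth (a point): Centre of the barrel's open mouth, on the bore axis, 150 mm above the bench; bore 22 mm wide. Four locking pins 8 to 12 mm below the mouth bar the way as long as the sleeve is up.
- plunger_top (a point): Point on the bore axis 16 mm below the mouth, where the top of the spring plunger stands at rest. Pushing it in takes 4 N plus 0.3 N per mm. The catch trips when the plug's tip is somewhere 21 to 35 mm below the mouth (hidden, differs each time; push about 9 to 15 N). A hard stop comes within 1 mm after that. The point does not move with the plunger.
- sleeve_mid (a point): Point on the axis of the sliding sleeve, half-way up it, moving with it. The sleeve is a dark knurled tube, 42 mm outer diameter, 34 mm long, around the top of the barrel; when up, its top edge stands 2 mm above the mouth and its middle at z = 135 mm. It can be gripped from the sides with the fingers pointing down.
- sleeve (a joint): How far the sleeve is down, m: 0 fully up (locked), 0.011 at its lower stop. A spring of 6 to 10 N pushes it up; near the end a catch adds about 3 N. Pulled past 0.009 it clicks over the catch and, let go, stays at about 0.009. Only a plug pressed deep enough trips the catch; the sleeve then springs up by itself, with the plug still held or not.
- gauge_case (a point): Centre of the gauge's round steel case (44 mm diameter, 28 mm high, white dial with pointer facing up), 76 mm above the plug's tip: the place to grasp. Below it a brass neck, a brass hexagon (about 30 mm wide, 44 to 56 mm above the tip) and the plug nose. Gauge 91 mm tall, about 0.16 kg; it starts upright in one of the rack's holes, hexagon on the rack's top.
- gauge_tip (a point): Centre of the flat lower end of the gauge's steel plug nose (17 mm wide, chamfered to 20 mm), z axis up along the gauge. The nose has a waist 13 mm wide, 8 to 30 mm above the tip, for the locking pins. Once locked and let go, the plunger lifts the gauge until the pins hold its tip 20 mm below the mouth.
- rack: Black block with two upright through holes, fixed on the bench, 70x165x50 mm (x, y, z); holes 23.5 mm wide, on its own y axis at +42 and -42 mm. Origin: centre of its underside.
- blank_plug: Blanking plug in the other hole of the rack: the same plug nose and hexagon, but only a narrow knurled steel knob 26 mm wide on top and no dial; 78 mm tall. Origin: centre of its lower end. Leave it there.
- layout_jar: Round jar, 51 mm diameter, 76 mm tall, standing on the bench beyond the work. Origin: centre of its underside. Leave it.
- oil_bottle: Slim squeeze bottle with a pointed spout, 46 mm diameter, 140 mm tall, standing beyond the coupler. Origin: centre of its underside. Leave it.

How it is judged:
By the outcome, as a careful person would: the job done as asked, in the order asked, and still so for the second after the job is handed in, with the robot touching nothing.
It also fails if it takes over 67 s, if anything falls off the work surface, if the arm or the gripper's body presses on something with over 40 N, if the wrist force passes 120 N, or if a joint passes its speed limit or range.

## Working session

There is one attempt and no reset: what is moved stays moved. The work goes in short steps, Python scripts to look and compute and a tool call to move; the robot and the scene stay as the last step left them, time stands still between calls to the robot, and variables do not carry over. Pictures are saved under pics/ and viewed, about 8 in all and at most 12, crops included, and the job is handed in when it is done.

Besides the shell and the picture viewer there is one more tool, called after "Request:" as name(argument=value, ...), one argument or row to a line, values as JSON. move_arm: Moves the arm, as the interface text tells. Its arguments: {"type":"object","properties":{"deltas":{"type":"array","items":{"type":"array"}},"grip_force":{"type":"number"}},"required":["deltas"]}

```bash
mkdir -p pics; ls; cat > h.py <<'E'
import numpy as np,cv2
from workcell import status,read_camera,camera_info,order
def cloud(name):
    c=camera_info(name);p,d=read_camera(name)
    K,R,t=c["K"],c["R"],c["t"];K=np.array(K);R=np.array(R);t=np.array(t)
    v,u=np.mgrid[:d.shape[0],:d.shape[1]]
    X=np.stack([(u-K[0,2])/K[0,0]*d,(v-K[1,2])/K[1,1]*d,d],-1)
    return p,d,(X-t)@R
E
python3 - <<'E'
from h import *
print(status.read_state())
for n in("scene","top"):
    p,d,W=cloud(n);cv2.imwrite(f"pics/{n}.png",p[...,::-1]);np.savez(f"{n}.npz",p=p,d=d,W=W)
    c=camera_info(n);print(n,-np.array(c["R"]).T@np.array(c["t"]),(d>0).mean())
E
```

```text
pics
{'time': 0.0, 'q': array([-1.14887958e+00,  2.64760838e-01,  1.60538599e+00,  1.82459534e-05,
        1.27374011e+00, -3.69056070e-02]), 'joint_vel': array([-6.40729781e-04,  1.13060735e-03, -3.39968856e-04, -9.28158566e-04,
       -5.86516215e-05,  2.01705663e-03]), 'joint_torque': array([-2.83816764e-03, -5.15127432e+01, -3.67310894e+01, -5.16756718e-04,
        1.30512955e-02,  3.30110254e-06]), 'tool_pos': array([ 0.29864513, -0.60450214,  0.22995041]), 'tcp_rot': array([-3.05709008e+00, -7.13890198e-01,  6.62118790e-04]), 'wrist_force': array([-0.28376059,  0.58297289,  0.19980625]), 'torque': array([-0.01127309, -0.00401031,  0.03103861]), 'width': 0.9955429378806121}
scene [ 0.04022213 -0.42409595  0.62565546] 0.9413690476190476
top [ 0.50284886 -0.0069189   1.45171421] 0.9961352040816327
```

View pics/top.png

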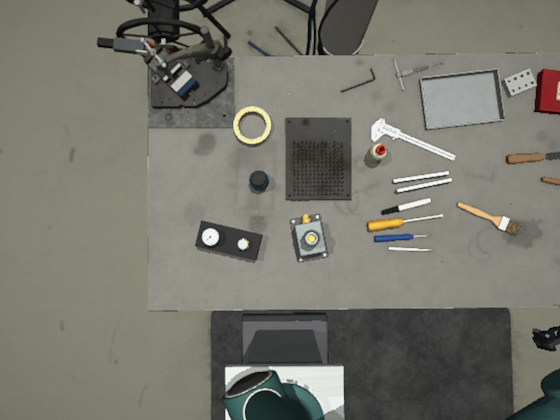

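View pics/scene.png

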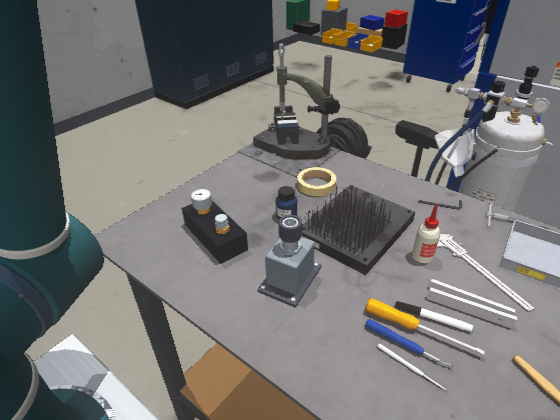

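The top view shows the gauge at about (210,237), blank plug (243,243), coupler barrel (311,239), jar (259,181) and oil bottle (378,153). The scene view agrees.

```bash
python3 - <<'E'
from h import *
t=np.load("top.npz");W=t["W"]
for n,(u,v) in dict(gauge=(210,237),blank=(243,243),coup=(311,239),jar=(259,181),bottle=(378,153)).items():
    w=W[v-14:v+15,u-14:u+15].reshape(-1,3);z=w[:,2]
    print(n,W[v,u].round(3),"max",z.max().round(3))
    for h in (0.02,0.06,0.08,0.1,.13):
        m=z>h
        if m.sum()>5:print("  >",h,m.sum(),w[m].mean(0).round(4),((w[m].min(0)+w[m].max(0))/2).round(4),np.ptp(w[m],axis=0).round(3))
s=np.load("scene.npz");W=s["W"];
for n,(a,b,c,d) in dict(gauge=(185,188,218,214),coup=(275,214,308,245),blank=(213,212,232,235)).items():
    w=W[b:d,a:c].reshape(-1,3);z=w[:,2]
    for h in (.07,.095,.128,.148):
        m=(z>h)&(z<h+.03)
        if m.sum()>5: print(n,h,m.sum(),((w[m].min(0)+w[m].max(0))/2).round(4),np.ptp(w[m],axis=0).round(3),z.max().round(3))
E
```

```text
gauge [0.499 0.184 0.096] max 1.452
  > 0.02 711 [0.5    0.1843 0.0719] [0.4984 0.1108 0.7459] [0.074 0.236 1.412]
  > 0.06 252 [0.5013 0.1798 0.1112] [0.5011 0.1029 0.7559] [0.041 0.22  1.392]
  > 0.08 245 [0.5013 0.18   0.1124] [0.5011 0.0988 0.7667] [0.041 0.212 1.37 ]
  > 0.1 22 [0.5018 0.1566 0.2859] [0.4986 0.0972 0.7759] [0.03  0.208 1.352]
blank [0.482 0.101 0.089] max 1.452
  > 0.02 766 [0.482  0.1033 0.0578] [0.4819 0.0672 0.7378] [0.074 0.148 1.428]
  > 0.06 99 [0.4821 0.0988 0.1089] [0.4885 0.0545 0.7559] [0.044 0.123 1.392]
  > 0.08 80 [0.4813 0.0993 0.1186] [0.4862 0.0537 0.766 ] [0.033 0.121 1.372]
coup [ 0.491 -0.071  0.136] max 1.452
  > 0.02 756 [ 0.4914 -0.0703  0.1121] [ 0.491  -0.0581  0.7369] [0.072 0.102 1.43 ]
  > 0.06 750 [ 0.4916 -0.0706  0.1127] [ 0.491  -0.0581  0.7596] [0.072 0.102 1.384]
  > 0.08 734 [ 0.4916 -0.0707  0.1135] [ 0.491  -0.0581  0.7659] [0.072 0.102 1.372]
  > 0.1 246 [ 0.495  -0.0703  0.1676] [ 0.495  -0.0497  0.7773] [0.042 0.086 1.349]
  > 0.13 236 [ 0.4949 -0.0702  0.1694] [ 0.495  -0.0497  0.791 ] [0.042 0.086 1.321]
jar [0.642 0.059 
[... 473 characters left out ...]
54 [ 0.7131 -0.2466  0.1211] [ 0.6201 -0.1402  0.7659] [0.235 0.267 1.372]
  > 0.1 53 [ 0.7064 -0.2392  0.1856] [ 0.6159 -0.1359  0.7761] [0.226 0.258 1.351]
  > 0.13 8 [ 0.6378 -0.1613  0.6283] [ 0.6116 -0.1315  0.7918] [0.217 0.249 1.32 ]
gauge 0.07 353 [0.4989 0.1834 0.0847] [0.045 0.044 0.029] 0.626
gauge 0.095 140 [0.4987 0.1831 0.0972] [0.041 0.041 0.004] 0.626
coup 0.07 102 [ 0.5066 -0.0635  0.0907] [0.054 0.055 0.016] 0.626
coup 0.095 109 [ 0.4884 -0.0736  0.1101] [0.032 0.038 0.03 ] 0.626
coup 0.128 484 [ 0.4915 -0.072   0.1405] [0.042 0.041 0.025] 0.626
coup 0.148 215 [ 0.4923 -0.0717  0.1505] [0.041 0.041 0.005] 0.626
blank 0.07 136 [0.4779 0.1019 0.0779] [0.025 0.026 0.015] 0.626
```

Request:
move_arm(
  deltas=[
    [[0, 0, 0.05], [0.16, 0.45, 0.25], -1],
    [[0, 0, 0.1], [0.32, 0.9, 0.5], -1],
    [[0, 0, 0.1], [0.32, 0.9, 0.5], -1],
  ],
  grip_force=60,
)

```text
time: 0.48
tool_pos: [0.3326, -0.5138, 0.284]
tcp_rot: [2.989, 0.956, 0.002]
wrist_force: [-0.6, -1.0, -0.6]
width: 1.002
```

Request:
move_arm(
  deltas=[
    [[0, 0, 0.05], [0.16, 0.45, 0], -1],
    [[0, 0, 0.09], [0.32, 0.89, 0], -1],
  ],
)

```text
time: 0.72
tool_pos: [0.3625, -0.4258, 0.28]
tcp_rot: [-2.918, -1.161, 0.001]
wrist_force: [0.3, 1.1, -0.3]
width: 0.998
```

Request:
move_arm(
  deltas=[
    [[0, 0, 0.05], [0.16, 0.45, 0], -1],
    [[0, 0, 0.09], [0.32, 0.89, 0], -1],
  ],
)

```text
time: 0.98
tool_pos: [0.3947, -0.3364, 0.2801]
tcp_rot: [-2.828, -1.365, 0.001]
wrist_force: [0.5, -1.0, 1.0]
width: 1.0
```

Request:
move_arm(
  deltas=[
    [[0, 0, 0.05], [0.16, 0.45, 0], -1],
    [[0, 0, 0.09], [0.32, 0.89, 0], -1],
  ],
)

```text
time: 1.23
tool_pos: [0.4269, -0.2474, 0.2802]
tcp_rot: [-2.725, -1.562, 0.001]
wrist_force: [0.5, 0.5, 0.2]
width: 0.997
```

Request:
move_arm(
  deltas=[
    [[0, 0, 0.05], [0.16, 0.45, 0], -1],
    [[0, 0, 0.09], [0.32, 0.89, 0], -1],
  ],
)

```text
time: 1.48
tool_pos: [0.4591, -0.1584, 0.2803]
tcp_rot: [-2.608, -1.75, 0.001]
wrist_force: [1.0, 0.5, 0.1]
width: 0.998
```

Request:
move_arm(
  deltas=[
    [[0, 0, 0.05], [0.16, 0.45, 0], -1],
    [[0, 0, 0.09], [0.32, 0.88, 0], -1],
    [[0, 0, 0.09], [0.32, 0.88, 0], -1],
    [[0, 0, 0.09], [0.32, 0.88, 0], -1],
  ],
)

```text
time: 1.98
tool_pos: [0.4907, -0.0718, 0.2804]
tcp_rot: [-2.479, -1.929, 0.003]
wrist_force: [0.2, 0.0, -0.6]
width: 1.0
```

```bash
python3 - <<'E'
from h import *
s=status.read_state();print(s["time"],s["tool_pos"],s["tcp_rot"],s["wrist_force"],s["q"])
p,d,W=cloud("wrist");cv2.imwrite("pics/w1.png",p[...,::-1]);np.savez("w1.npz",p=p,d=d,W=W)
z=W[...,2]
for a,b in((.146,.156),(.120,.156)):
    m=((d>0)&(z>a)&(z<b)&(abs(W[...,0]-.493)<.05)&(abs(W[...,1]+.071)<.05))
    if m.sum()>20:
        w=W[m];print(m.sum(),(w.min(0)+w.max(0))/2,np.ptp(w,axis=0));print(cv2.minEnclosingCircle(w[:,:2].astype(np.float32)*1000))
E
```

```text
1.975 [ 0.49068288 -0.07180704  0.2803998 ] [-2.4791469  -1.9287893   0.00254951] [ 0.21171821  0.03973852 -0.56665788] [-1.94915154e-01 -1.06862560e-01  1.91190093e+00 -9.16971582e-04
  1.33800303e+00  5.37235920e-02]
1297 [ 0.49259044 -0.0711462   0.15013581] [0.04108481 0.04098532 0.00784557]
((492.5038757324219, -71.22749328613281), 20.968969345092773)
1963 [ 0.49281849 -0.07073351  0.13710863] [0.04218899 0.04181072 0.03389992]
((492.81097412109375, -70.84335327148438), 21.446001052856445)
```

View pics/w1.png

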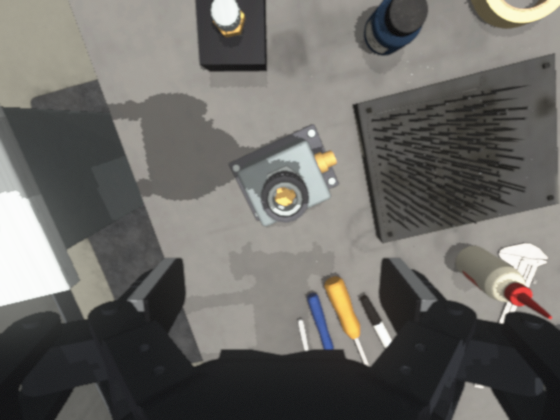

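The picture shows the coupler mouth at (285,196), with the sleeve up. That gives a world position of (0.4925, -0.071), and the diameter and height match. Now I descend and grip the sleeve.

Request:
move_arm(
  deltas=[
    [[0, 0, 0], [0.02, 0.01, -0.3], -1],
    [[0, 0, 0], [0.02, 0.01, -0.6], -1],
    [[0, 0, 0], [0.02, 0.01, -0.9], -1],
    [[0, 0, 0], [0.02, 0.01, -0.9], -1],
  ],
)

```text
time: 2.52
tool_pos: [0.4903, -0.0712, 0.1884]
tcp_rot: [-2.478, -1.924, 0.007]
wrist_force: [0.1, -0.5, -0.3]
width: 0.997
```

Request:
move_arm(
  deltas=[
    [[0, 0, 0], [0, 0, -0.3], -1],
    [[0, 0, 0], [0, 0, -0.55], -1],
    [[0, 0, 0], [0, 0, -0.77], -1],
    [[0, 0, 0], [0, 0, -0.77], -1],
    [[0, 0, 0], [0, 0, -0.77], -0.4],
    [[0, 0, 0], [0, 0, -0.77], -0.2],
  ],
)

```text
time: 3.28
tool_pos: [0.4942, -0.0707, 0.1161]
tcp_rot: [2.478, 1.928, 0.003]
wrist_force: [0.2, 0.4, -0.2]
width: 0.612
```

Request:
move_arm(
  deltas=[
    [[0, 0, 0], [0, 0, 0], 0.2],
    [[0, 0, 0], [0, 0, 0], 1],
    [[0, 0, 0], [0, 0, 0], 1],
    [[0, 0, 0], [0, 0, 0], 1],
    [[0, 0, 0], [0, 0, 0], 1],
    [[0, 0, 0], [0, 0, 0], 1],
  ],
  grip_force=60,
)

```text
time: 4.03
tool_pos: [0.4934, -0.0703, 0.1153]
tcp_rot: [2.479, 1.929, 0.001]
wrist_force: [-2.5, -0.9, 7.0]
width: 0.484
```

Request:
move_arm(
  deltas=[
    [[0, 0, 0], [0, 0, -0.03], 1],
    [[0, 0, 0], [0, 0, -0.06], 1],
    [[0, 0, 0], [0, 0, -0.08], 1],
    [[0, 0, 0], [0, 0, -0.1], 1],
    [[0, 0, 0], [0, 0, -0.1], 1],
    [[0, 0, 0], [0, 0, -0.1], 1],
  ],
)

```text
time: 4.78
tool_pos: [0.4934, -0.0703, 0.1056]
tcp_rot: [2.479, 1.929, 0.001]
wrist_force: [-2.9, -1.3, 7.9]
width: 0.484
```

Request:
move_arm(
  deltas=[
    [[0, 0, 0], [0, 0, -0.01], 1],
    [[0, 0, 0], [0, 0, -0.015], 1],
    [[0, 0, 0], [0, 0, -0.015], 1],
  ],
)

```text
time: 5.15
tool_pos: [0.4935, -0.0703, 0.1052]
tcp_rot: [2.479, 1.929, 0.001]
wrist_force: [-6.2, 0.1, 15.5]
width: 0.479
```

Request:
move_arm(
  deltas=[
    [[0, 0, 0], [0, 0, 0.01], 1],
    [[0, 0, 0], [0, 0, 0.02], 1],
    [[0, 0, 0], [0, 0, 0.025], 0.6],
    [[0, 0, 0], [0, 0, 0.025], 0.1],
    [[0, 0, 0], [0, 0, 0.025], -0.4],
    [[0, 0, 0], [0, 0, 0.025], -0.8],
    [[0, 0, 0], [0, 0, 0.025], -0.8],
  ],
)

```text
time: 6.02
tool_pos: [0.4928, -0.0701, 0.105]
tcp_rot: [-2.479, -1.93, 0.0]
wrist_force: [0.3, -0.7, 0.5]
width: 0.9
```

Request:
move_arm(
  deltas=[
    [[0, 0, 0], [0, 0, 0.2], -1],
    [[0, 0, 0], [0, 0, 0.5], -1],
    [[0, 0, 0], [0, 0, 1], -1],
    [[0, 0, 0], [0, 0, 1], -1],
  ],
)

```text
time: 6.52
tool_pos: [0.4963, -0.0708, 0.2101]
tcp_rot: [2.474, 1.925, 0.01]
wrist_force: [-0.2, 0.5, 1.0]
width: 0.998
```

Request:
move_arm(
  deltas=[
    [[0, 0, 0], [0, 0.2, 0.4], -1],
    [[0, 0, 0], [0, 0.5, 0.6], -1],
    [[0, 0, 0], [0, 0.8, 0.6], -1],
    [[0, 0, 0], [0, 0.8, 0.6], -1],
    [[0, 0, 0], [0, 0.8, 0.6], -1],
  ],
)

```text
time: 7.15
tool_pos: [0.4924, 0.0095, 0.2642]
tcp_rot: [-2.478, -1.93, 0.003]
wrist_force: [0.1, 0.1, 0.3]
width: 0.996
```

```bash
python3 - <<'E'
from h import *
s=status.read_state();print(s["time"],s["tool_pos"],s["tcp_rot"],s["wrist_force"])
for n in("wrist","scene"):
    p,d,W=cloud(n);np.savez(n+"2.npz",p=p,d=d,W=W);cv2.imwrite(f"pics/{n}2.png",p[...,::-1])
    x=np.hypot(W[...,0]-.4925,W[...,1]+.071);z=W[...,2];ok=d>0
    # ring of sleeve top: r 16..20.5 ; barrel rim r 11.5..14.5
    for a,b in((.0165,.0200),(.0115,.0145)):
        m=ok&(x>a)&(x<b)&(z>.1)&(z<.17)
        if m.sum(): print(n,a,m.sum(),np.percentile(z[m],[10,50,90]).round(4))
    m=ok&(z>.092)&(z<.105)&(np.hypot(W[...,0]-.4995,W[...,1]-.1835)<.035)
    if m.sum()>20:
        w=W[m];print("gauge",m.sum(),w.mean(0),np.ptp(w,axis=0),cv2.minEnclosingCircle(w[:,:2].astype(np.float32)*1000))
E
```

```text
7.15 [0.49241701 0.00946464 0.26417842] [-2.47814122 -1.92993483  0.00270132] [0.1285189  0.10989259 0.31371947]
wrist 0.0165 426 [0.1417 0.143  0.1438]
wrist 0.0115 386 [0.1424 0.1494 0.1504]
gauge 860 [0.49618756 0.17158865 0.09598417] [0.0406686  0.02137284 0.00636254] ((497.3356018066406, 178.1395263671875), 20.86130714416504)
scene 0.0165 155 [0.1123 0.1359 0.1431]
scene 0.0115 142 [0.1059 0.1453 0.1498]
gauge 199 [0.49717618 0.18136025 0.0955239 ] [0.04217292 0.04181866 0.00674242] ((498.7920837402344, 183.36029052734375), 22.408267974853516)
```

View pics/wrist2.png

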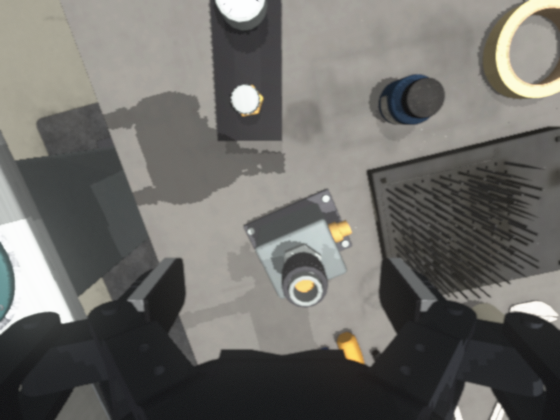

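The sleeve's top edge now stands at 143 mm, which is 9 mm down, so it stays latched by itself. The barrel rim is visible at (304,285), and part of the gauge at (242,8). Next I move over the gauge.

Request:
move_arm(
  deltas=[
    [[0, 0, 0], [0.03, 0.4, 0], -1],
    [[0, 0, 0], [0.06, 0.9, 0], -1],
    [[0, 0, 0], [0.06, 0.9, 0], -1],
  ],
)

```text
time: 7.62
tool_pos: [0.4989, 0.1014, 0.2648]
tcp_rot: [-2.476, -1.932, 0.0]
wrist_force: [0.4, -0.4, 0.2]
width: 0.997
```

Request:
move_arm(
  deltas=[
    [[0, 0, 0], [0, 0.4, 0], -1],
    [[0, 0, 0], [0, 0.83, -0.1], -1],
    [[0, 0, 0], [0, 0.83, -0.1], -1],
    [[0, 0, 0], [0, 0.83, -0.1], -1],
  ],
)

```text
time: 8.12
tool_pos: [0.499, 0.1815, 0.2549]
tcp_rot: [2.479, 1.929, -0.002]
wrist_force: [0.2, 0.1, -0.4]
width: 1.002
```

```bash
python3 - <<'E'
from h import *
s=status.read_state();print(s["time"],s["tool_pos"],s["tcp_rot"],s["wrist_force"])
p,d,W=cloud("wrist");cv2.imwrite("pics/w3.png",p[...,::-1])
z=W[...,2];ok=d>0
m=ok&(z>.092)&(z<.105)&(np.hypot(W[...,0]-.4995,W[...,1]-.1835)<.035)
w=W[m];print("gauge",m.sum(),w.mean(0),np.ptp(w,axis=0),cv2.minEnclosingCircle(w[:,:2].astype(np.float32)*1000))
m=ok&(z>.045)&(z<.053);print(cv2.minAreaRect(W[m][:,:2].astype(np.float32)*1000))
E
```

```text
8.125 [0.49901245 0.18145759 0.25494325] [ 2.47918743e+00  1.92863367e+00 -1.90461025e-03] [ 0.18947179  0.07547255 -0.37503056]
gauge 1596 [0.49909406 0.184656   0.09612621] [0.04330636 0.0432627  0.00605369] ((498.99700927734375, 184.09779357910156), 21.847158432006836)
((575.1181640625, 27.217132568359375), (204.04867553710938, 436.7362060546875), 42.34228515625)
```

View pics/w3.png

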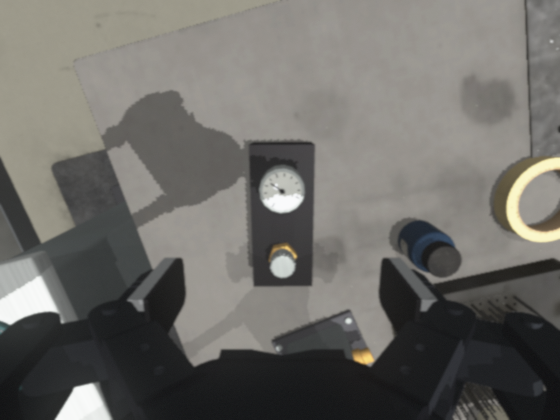

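Gauge dial at (282,188) gives (0.499, 0.184). The jaws close across the rack's axis, so they are clear of the blanking plug. Descending to grasp.

Request:
move_arm(
  deltas=[
    [[0, 0, 0], [0, 0.025, -0.3], -1],
    [[0, 0, 0], [0, 0.025, -0.7], -1],
    [[0, 0, 0], [0, 0.025, -1], -1],
    [[0, 0, 0], [0, 0.025, -1], -1],
  ],
)

```text
time: 8.68
tool_pos: [0.4969, 0.1832, 0.1527]
tcp_rot: [-2.48, -1.926, 0.009]
wrist_force: [-0.3, 0.2, -0.1]
width: 0.999
```

Request:
move_arm(
  deltas=[
    [[0, 0, 0], [0, 0, -0.3], -1],
    [[0, 0, 0], [0, 0, -0.6], -1],
    [[0, 0, 0], [0, 0, -0.8], -1],
    [[0, 0, 0], [0, 0, -0.92], -1],
    [[0, 0, 0], [0, 0, -0.92], -0.4],
    [[0, 0, 0], [0, 0, -0.92], -0.2],
    [[0, 0, 0], [0, 0, -0.92], -0.1],
  ],
)

```text
time: 9.55
tool_pos: [0.4999, 0.1856, 0.0645]
tcp_rot: [2.479, 1.929, 0.003]
wrist_force: [-0.5, 0.4, 0.2]
width: 0.55
```

Request:
move_arm(
  deltas=[
    [[0, 0, 0], [0, 0, 0], 0.1],
    [[0, 0, 0], [0, 0, 0], 0.4],
    [[0, 0, 0], [0, 0, 0], 1],
    [[0, 0, 0], [0, 0, 0], 1],
    [[0, 0, 0], [0, 0, 0], 1],
    [[0, 0, 0], [0, 0, 0], 1],
  ],
  grip_force=60,
)

```text
time: 10.3
tool_pos: [0.4999, 0.1856, 0.0647]
tcp_rot: [2.478, 1.929, 0.003]
wrist_force: [-1.4, -1.6, 6.1]
width: 0.498
```

Request:
move_arm(
  deltas=[
    [[0, 0, 0], [0, 0, 0.1], 1],
    [[0, 0, 0], [0, 0, 0.3], 1],
    [[0, 0, 0], [0, 0, 0.6], 1],
    [[0, 0, 0], [0, 0, 0.95], 1],
    [[0, 0, 0], [0, 0, 0.95], 1],
  ],
)

```text
time: 10.92
tool_pos: [0.5013, 0.1861, 0.1619]
tcp_rot: [2.477, 1.928, 0.01]
wrist_force: [0.0, 0.5, -1.0]
width: 0.5
```

Request:
move_arm(
  deltas=[
    [[0, 0, 0], [0, 0, 0.4], 1],
    [[0, 0, 0], [0, 0, 0.9], 1],
    [[0, 0, 0], [0, 0, 0.9], 1],
  ],
)

```text
time: 11.3
tool_pos: [0.5013, 0.1861, 0.2521]
tcp_rot: [2.477, 1.928, 0.011]
wrist_force: [1.5, -0.0, -2.6]
width: 0.499
```

Request:
move_arm(
  deltas=[
    [[0, 0, 0], [-0.02, -0.4, 0], 1],
    [[0, 0, 0], [-0.03, -0.9, 0], 1],
    [[0, 0, 0], [-0.03, -0.9, 0], 1],
  ],
)

```text
time: 11.68
tool_pos: [0.4944, 0.0926, 0.2456]
tcp_rot: [-2.482, -1.924, 0.007]
wrist_force: [0.6, 0.1, -1.7]
width: 0.5
```

Request:
move_arm(
  deltas=[
    [[0, 0, 0], [-0.02, -0.4, 0], 1],
    [[0, 0, 0], [-0.03, -0.9, 0], 1],
    [[0, 0, 0], [-0.03, -0.9, 0], 1],
    [[0, 0, 0], [-0.03, -0.9, 0], 1],
  ],
)

```text
time: 12.18
tool_pos: [0.4923, 0.006, 0.2469]
tcp_rot: [-2.478, -1.928, 0.002]
wrist_force: [-0.1, -0.5, -0.9]
width: 0.501
```

```bash
cat > look.py <<'E'
from h import *
import sys
s=status.read_state();print(s["time"],s["tool_pos"],s["tcp_rot"],s["wrist_force"],s["width"])
p,d,W=cloud("wrist");q,ds,S=cloud("scene")
cv2.imwrite(f"pics/l{sys.argv[1]}.png",np.vstack([p[...,::-1][:210],q[...,::-1][100:340]]))
np.savez(f"l{sys.argv[1]}.npz",p=p,d=d,W=W,q=q,ds=ds,S=S)
tp=s["tool_pos"]
for n,W,d in(("w",W,d),("s",S,ds)):
    z=W[...,2];r=np.hypot(W[...,0]-tp[0],W[...,1]-tp[1])
    m=(d>0)&(r<.035)&(z>tp[2]+.028)&(z<tp[2]+.042)
    if m.sum()>20:w=W[m];print(n,"dial",m.sum(),np.median(z[m]),cv2.minEnclosingCircle(w[:,:2].astype(np.float32)*1000))
    for a in np.arange(-.06,-.01,.006):
        m=(d>0)&(r<.017)&(z>tp[2]+a)&(z<tp[2]+a+.006)
        if m.sum()>5:w=W[m];print(n,"dz %.3f"%a,m.sum(),((w.min(0)+w.max(0))/2)[:2].round(4),np.ptp(w,axis=0)[:2].round(4),w[:,2].min().round(4))
E
python3 look.py 1
```

```text
12.175 [0.49228972 0.00598129 0.24688496] [-2.47801387e+00 -1.92753114e+00  1.79329849e-03] [-0.08739739 -0.50199592 -0.87033863] 0.5007224183576428
w dial 10736 0.2783824581972474 ((493.75421142578125, 12.133675575256348), 34.307804107666016)
w dz -0.060 37 [0.4922 0.0096] [0.0181 0.0093] 0.1892
w dz -0.054 231 [0.4918 0.0091] [0.0188 0.0101] 0.1932
w dz -0.048 31 [0.4924 0.0094] [0.0085 0.0029] 0.1989
s dial 386 0.2783908301935329 ((491.958984375, 5.711112976074219), 34.761417388916016)
s dz -0.060 19 [0.4904 0.0024] [0.016  0.0134] 0.1874
s dz -0.054 41 [0.4919 0.005 ] [0.0206 0.0212] 0.1929
s dz -0.048 21 [0.4888 0.0032] [0.0073 0.0102] 0.199
s dz -0.042 20 [0.489  0.0032] [0.008  0.0089] 0.2052
s dz -0.036 14 [0.4899 0.0025] [0.0083 0.0097] 0.211
s dz -0.030 28 [0.489 0.001] [0.015  0.0141] 0.2173
s dz -0.024 29 [0.4889 0.0018] [0.0156 0.014 ] 0.223
s dz -0.018 21 [0.4889 0.0042] [0.0222 0.0272] 0.2294
s dz -0.012 54 [0.4886 0.0035] [0.025  0.0262] 0.2349
```

View pics/l1.png

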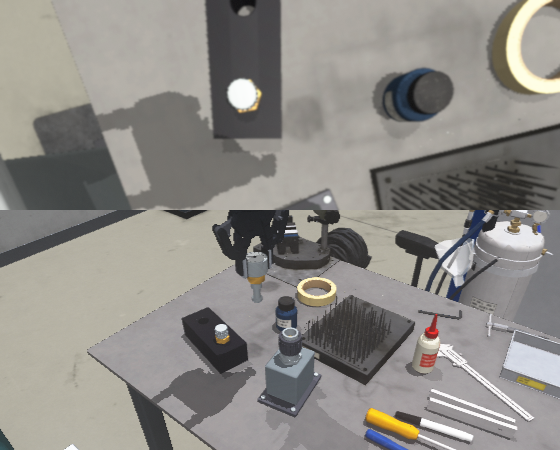

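Gauge is held upright: in the lower half (scene view) its plug tip is at about (257,300), clear of the coupler at (290,340). The upper half shows the blanking plug still in its rack at (242,95). Now moving above the mouth.

Request:
move_arm(
  deltas=[
    [[0, 0, 0], [0.01, -0.3, 0], 1],
    [[0, 0, 0], [0.01, -0.6, 0], 1],
    [[0, 0, 0], [0.01, -0.757, 0], 1],
    [[0, 0, 0], [0.01, -0.757, -0.1], 1],
    [[0, 0, 0], [0.01, -0.757, -0.2], 1],
    [[0, 0, 0], [0.01, -0.757, -0.25], 1],
    [[0, 0, 0], [0.01, -0.757, -0.25], 1],
    [[0, 0, 0], [0.01, -0.757, -0.25], 1],
  ],
)

```text
time: 13.28
tool_pos: [0.4941, -0.0701, 0.2234]
tcp_rot: [2.479, 1.93, 0.0]
wrist_force: [0.1, -0.1, -1.6]
width: 0.495
```

```bash
python3 look.py 2; python3 - <<'E'
from h import *
t=np.load("l2.npz");W=t["W"];S=t["S"]
for n,W in(("w",t["W"]),("s",t["S"])):
    z=W[...,2];r=np.hypot(W[...,0]-.4925,W[...,1]+.071)
    m=(z>.100)&(z<.1455)&(r<.03);w=W[m];print(n,"sleeve",m.sum(),((w.min(0)+w.max(0))/2).round(4),np.ptp(w,axis=0).round(4))
im=np.hstack([t["p"][150:400,160:410],t["q"][170:420-0,180:430]])[...,::-1]
cv2.imwrite("pics/l2c.png",cv2.resize(im,None,fx=1.6,fy=1.6))
E
```

```text
13.275 [ 0.49412468 -0.07011982  0.22344502] [2.47864270e+00 1.92996427e+00 4.28645716e-04] [ 0.13876151 -0.13191389 -1.60936315] 0.4950645356777522
w dial 10781 0.2550080337705647 ((495.6475830078125, -63.995113372802734), 34.3557014465332)
w dz -0.060 34 [ 0.4942 -0.0667] [0.0181 0.009 ] 0.1654
w dz -0.054 232 [ 0.4937 -0.0669] [0.0188 0.0103] 0.1696
w dz -0.048 33 [ 0.4946 -0.067 ] [0.0089 0.0036] 0.1756
s dial 408 0.2549988745662619 ((494.01904296875, -70.75389862060547), 34.79966354370117)
s dz -0.060 20 [ 0.4895 -0.0733] [0.0121 0.0164] 0.164
s dz -0.054 46 [ 0.4933 -0.0712] [0.0189 0.0185] 0.1695
s dz -0.048 20 [ 0.491  -0.0732] [0.0084 0.0094] 0.176
s dz -0.042 17 [ 0.4905 -0.0728] [0.0087 0.0098] 0.1816
s dz -0.036 13 [ 0.4901 -0.0735] [0.0072 0.0096] 0.1876
s dz -0.030 28 [ 0.4896 -0.0739] [0.0119 0.0146] 0.1939
s dz -0.024 26 [ 0.4889 -0.0744] [0.0129 0.0136] 0.1997
s dz -0.018 24 [ 0.4899 -0.0733] [0.0224 0.0238] 0.2056
s dz -0.012 45 [ 0.4898 -0.0742] [0.0233 0.0229] 0.2115
w sleeve 1531 [ 0.4932 -0.0677  0.1276] [0.042  0.0358 0.0354]
s sleeve 486 [ 0.4913 -0.0718  0.1228] [0.0405 0.0418 0.0452]
```

View pics/l2c.png

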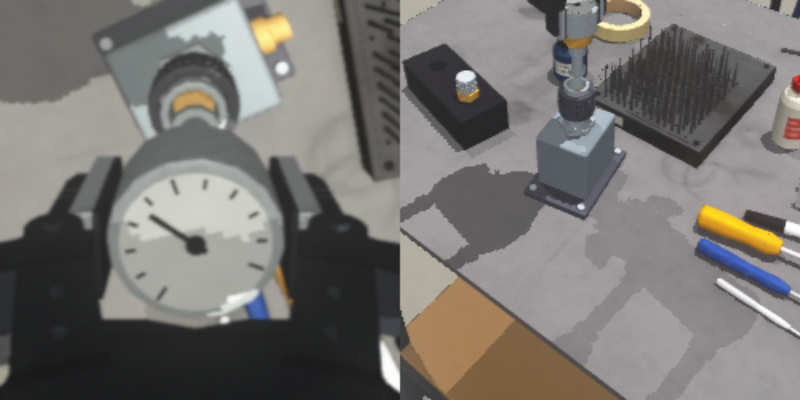

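Plug axis is at about (0.4935, -0.0715) and the bore at (0.4928, -0.071), so they are aligned to under 1 mm. In the crop the nose sits directly over the mouth at about (190,105). Lowering gently.

Request:
move_arm(
  deltas=[
    [[0, 0, 0], [-0.005, 0.003, -0.05], 1],
    [[0, 0, 0], [-0.005, 0.003, -0.1], 1],
    [[0, 0, 0], [-0.005, 0.003, -0.15], 1],
    [[0, 0, 0], [-0.005, 0.003, -0.18], 1],
    [[0, 0, 0], [-0.005, 0.003, -0.18], 1],
  ],
)

```text
time: 14.0
tool_pos: [0.4932, -0.0701, 0.2048]
tcp_rot: [-2.479, -1.929, 0.001]
wrist_force: [0.1, -0.7, -1.2]
width: 0.5
```

Request:
move_arm(
  deltas=[
    [[0, 0, 0], [0, 0, -0.02], 1],
    [[0, 0, 0], [0, 0, -0.04], 1],
    [[0, 0, 0], [0, 0, -0.04], 1],
  ],
)

```text
time: 14.38
tool_pos: [0.4933, -0.0701, 0.2011]
tcp_rot: [-2.479, -1.929, 0.0]
wrist_force: [0.7, 0.5, -0.8]
width: 0.501
```

Request:
move_arm(
  deltas=[
    [[0, 0, 0], [0, 0, -0.02], 1],
    [[0, 0, 0], [0, 0, -0.04], 1],
    [[0, 0, 0], [0, 0, -0.06], 1],
    [[0, 0, 0], [0, 0, -0.06], 1],
  ],
)

```text
time: 14.88
tool_pos: [0.4932, -0.0701, 0.195]
tcp_rot: [-2.479, -1.929, 0.001]
wrist_force: [-0.5, 0.8, -0.7]
width: 0.498
```

Request:
move_arm(
  deltas=[
    [[0, 0, 0], [0, 0, -0.02], 1],
    [[0, 0, 0], [0, 0, -0.04], 1],
    [[0, 0, 0], [0, 0, -0.05], 1],
    [[0, 0, 0], [0, 0, -0.05], 1],
  ],
)

```text
time: 15.38
tool_pos: [0.4937, -0.0701, 0.1907]
tcp_rot: [2.479, 1.929, 0.001]
wrist_force: [-1.2, -0.0, 4.0]
width: 0.496
```

```bash
cat > sl.py <<'E'
from h import *
s=status.read_state();print(s["time"],s["tool_pos"].round(4),s["wrist_force"].round(1))
for n in("wrist","scene"):
    p,d,W=cloud(n);x=np.hypot(W[...,0]-.4925,W[...,1]+.071);z=W[...,2]
    m=(d>0)&(x>.0165)&(x<.0215)&(z>.09)&(z<.158)
    print(n,m.sum(),np.percentile(z[m],[50,90,97,99.5]).round(4))
E
python3 sl.py
```

```text
15.375 [ 0.4937 -0.0701  0.1907] [-1.2 -0.   4. ]
wrist 1416 [0.1401 0.1435 0.144  0.1445]
scene 431 [0.1261 0.1423 0.1434 0.1446]
```

Request:
move_arm(
  deltas=[
    [[0, 0, 0], [0, 0, -0.01], 1],
    [[0, 0, 0], [0, 0, -0.015], 1],
    [[0, 0, 0], [0, 0, -0.02], 1],
    [[0, 0, 0], [0, 0, -0.02], 1],
  ],
)

```text
time: 15.98
tool_pos: [0.4936, -0.0701, 0.1884]
tcp_rot: [2.479, 1.929, 0.0]
wrist_force: [-0.1, 0.5, 4.2]
width: 0.498
```

```bash
python3 sl.py
```

```text
15.975 [ 0.4936 -0.0701  0.1884] [-0.1  0.5  4.2]
wrist 1446 [0.1393 0.1435 0.1439 0.1443]
scene 408 [0.1261 0.1422 0.1432 0.1439]
```

Request:
move_arm(
  deltas=[
    [[0, 0, 0], [0, 0, -0.004], 1],
    [[0, 0, 0], [0, 0, -0.008], 1],
    [[0, 0, 0], [0, 0, -0.008], 1],
  ],
)

```text
time: 16.45
tool_pos: [0.4936, -0.0701, 0.1875]
tcp_rot: [2.479, 1.929, 0.0]
wrist_force: [0.1, -0.5, 4.3]
width: 0.497
```

```bash
python3 sl.py
```

```text
16.45 [ 0.4936 -0.0701  0.1875] [ 0.1 -0.5  4.3]
wrist 1450 [0.1394 0.1435 0.144  0.1444]
scene 433 [0.1263 0.1425 0.1434 0.1441]
```

Request:
move_arm(
  deltas=[
    [[0, 0, 0], [0, 0, -0.004], 1],
    [[0, 0, 0], [0, 0, -0.008], 1],
    [[0, 0, 0], [0, 0, -0.008], 1],
  ],
)

```text
time: 16.92
tool_pos: [0.4936, -0.0701, 0.1867]
tcp_rot: [2.479, 1.929, 0.0]
wrist_force: [0.3, -0.0, 3.7]
width: 0.495
```

```bash
python3 sl.py
```

```text
16.925 [ 0.4936 -0.0701  0.1867] [ 0.3 -0.   3.7]
wrist 1461 [0.1391 0.1435 0.1439 0.1445]
scene 415 [0.1256 0.1424 0.1433 0.1442]
```

Request:
move_arm(
  deltas=[
    [[0, 0, 0], [0, 0, -0.004], 1],
    [[0, 0, 0], [0, 0, -0.008], 1],
    [[0, 0, 0], [0, 0, -0.008], 1],
  ],
)

```text
time: 17.4
tool_pos: [0.4936, -0.0701, 0.1859]
tcp_rot: [2.479, 1.929, 0.0]
wrist_force: [0.6, -0.6, 4.1]
width: 0.497
```

```bash
python3 sl.py
```

```text
17.4 [ 0.4936 -0.0701  0.1859] [ 0.6 -0.6  4.1]
wrist 1477 [0.139  0.1436 0.144  0.1444]
scene 438 [0.1264 0.1424 0.1434 0.1443]
```

Request:
move_arm(
  deltas=[
    [[0, 0, 0], [0, 0, -0.004], 1],
    [[0, 0, 0], [0, 0, -0.008], 1],
    [[0, 0, 0], [0, 0, -0.008], 1],
  ],
)

```text
time: 17.88
tool_pos: [0.4936, -0.0701, 0.1855]
tcp_rot: [2.479, 1.929, 0.0]
wrist_force: [0.9, 0.1, 6.8]
width: 0.499
```

```bash
python3 sl.py
```

```text
17.875 [ 0.4936 -0.0701  0.1855] [0.9 0.1 6.8]
wrist 1478 [0.1389 0.1435 0.144  0.1444]
scene 424 [0.1263 0.1421 0.1432 0.1438]
```

Request:
move_arm(
  deltas=[
    [[0, 0, 0], [0, 0, -0.004], 1],
    [[0, 0, 0], [0, 0, -0.004], 1],
    [[0, 0, 0], [0, 0, -0.004], 1],
  ],
)

```text
time: 18.35
tool_pos: [0.4936, -0.0701, 0.1853]
tcp_rot: [2.479, 1.929, 0.0]
wrist_force: [-0.8, 0.2, 6.9]
width: 0.5
```

```bash
python3 sl.py
```

```text
18.35 [ 0.4936 -0.0701  0.1853] [-0.8  0.2  6.9]
wrist 1484 [0.1387 0.1434 0.1439 0.1446]
scene 421 [0.1266 0.1424 0.1435 0.1442]
```

Request:
move_arm(
  deltas=[
    [[0, 0, 0], [0, 0, -0.004], 1],
    [[0, 0, 0], [0, 0, -0.004], 1],
    [[0, 0, 0], [0, 0, -0.004], 1],
  ],
)

```text
time: 18.82
tool_pos: [0.4936, -0.0701, 0.1851]
tcp_rot: [2.479, 1.929, 0.0]
wrist_force: [-0.7, 1.0, 8.9]
width: 0.497
```

```bash
python3 sl.py
```

```text
18.825 [ 0.4936 -0.0701  0.1851] [-0.7  1.   8.9]
wrist 1484 [0.1388 0.1435 0.1439 0.1445]
scene 435 [0.1262 0.1425 0.1435 0.1445]
```

Request:
move_arm(
  deltas=[
    [[0, 0, 0], [0, 0, -0.004], 1],
    [[0, 0, 0], [0, 0, -0.004], 1],
    [[0, 0, 0], [0, 0, -0.004], 1],
  ],
)

```text
time: 19.3
tool_pos: [0.4937, -0.0701, 0.185]
tcp_rot: [2.479, 1.929, 0.001]
wrist_force: [-1.6, 0.3, 10.2]
width: 0.498
```

```bash
python3 sl.py
```

```text
19.3 [ 0.4937 -0.0701  0.185 ] [-1.6  0.3 10.2]
wrist 1491 [0.1389 0.1434 0.1439 0.1443]
scene 426 [0.1259 0.1423 0.1434 0.144 ]
```

Request:
move_arm(
  deltas=[
    [[0, 0, 0], [0, 0, -0.004], 1],
    [[0, 0, 0], [0, 0, -0.004], 1],
    [[0, 0, 0], [0, 0, -0.004], 1],
  ],
)

```text
time: 19.77
tool_pos: [0.4937, -0.0701, 0.1848]
tcp_rot: [2.479, 1.929, 0.001]
wrist_force: [-1.5, 0.1, 10.4]
width: 0.5
```

```bash
python3 sl.py
```

```text
19.775 [ 0.4937 -0.0701  0.1848] [-1.5  0.1 10.4]
wrist 1476 [0.1387 0.1434 0.1439 0.1444]
scene 427 [0.1258 0.1419 0.1432 0.1437]
```

Request:
move_arm(
  deltas=[
    [[0, 0, 0], [0, 0, -0.004], 1],
    [[0, 0, 0], [0, 0, -0.004], 1],
    [[0, 0, 0], [0, 0, -0.004], 1],
  ],
)

```text
time: 20.25
tool_pos: [0.4936, -0.0701, 0.1835]
tcp_rot: [2.479, 1.929, 0.0]
wrist_force: [0.3, -0.5, 6.0]
width: 0.497
```

```bash
python3 sl.py
```

```text
20.25 [ 0.4936 -0.0701  0.1835] [ 0.3 -0.5  6. ]
wrist 1493 [0.1387 0.1435 0.144  0.1444]
scene 428 [0.1262 0.1422 0.1432 0.1441]
```

```bash
cat >> sl.py <<'E'
    tp=s["tool_pos"];m=(d>0)&(x<.02)&(z>.2)&(z<.24);print("  dial-tcp",m.sum(),np.median(z[m]).round(4)-tp[2].round(4), "barrel/axis pts xy",W[m][:,:2].mean(0).round(4))
E
python3 sl.py
```

```text
20.35 [ 0.4936 -0.0701  0.1835] [-0.   0.1  6. ]
wrist 1493 [0.1391 0.1435 0.1441 0.1446]
  dial-tcp 7621 0.0315 barrel/axis pts xy [ 0.4927 -0.0701]
scene 420 [0.1254 0.1423 0.1433 0.1441]
  dial-tcp 219 0.031200000000000006 barrel/axis pts xy [ 0.4927 -0.0746]
```

Request:
move_arm(
  deltas=[
    [[0, 0, 0], [0, 0, -0.004], 1],
    [[0, 0, 0], [0, 0, -0.004], 1],
  ],
)

```text
time: 20.7
tool_pos: [0.4936, -0.0701, 0.1833]
tcp_rot: [2.479, 1.929, 0.0]
wrist_force: [-0.5, -0.6, 6.4]
width: 0.502
```

```bash
python3 sl.py
```

```text
20.7 [ 0.4936 -0.0701  0.1833] [-0.5 -0.6  6.4]
wrist 1505 [0.1384 0.1436 0.144  0.1446]
  dial-tcp 7614 0.0315 barrel/axis pts xy [ 0.4928 -0.0701]
scene 428 [0.1264 0.1423 0.1434 0.1441]
  dial-tcp 220 0.031100000000000017 barrel/axis pts xy [ 0.4925 -0.0746]
```

Request:
move_arm(
  deltas=[
    [[0, 0, 0], [0, 0, -0.003], 1],
    [[0, 0, 0], [0, 0, -0.006], 1],
    [[0, 0, 0], [0, 0, -0.006], 1],
  ],
)

```text
time: 21.18
tool_pos: [0.4937, -0.0701, 0.1829]
tcp_rot: [2.479, 1.929, 0.001]
wrist_force: [-1.5, 0.8, 8.2]
width: 0.5
```

```bash
python3 sl.py
```

```text
21.175 [ 0.4937 -0.0701  0.1829] [-1.5  0.8  8.2]
wrist 1504 [0.1388 0.1436 0.1441 0.1446]
  dial-tcp 7631 0.03159999999999999 barrel/axis pts xy [ 0.4928 -0.0701]
scene 432 [0.1269 0.1425 0.1434 0.1439]
  dial-tcp 217 0.03109999999999999 barrel/axis pts xy [ 0.4929 -0.0745]
```

Request:
move_arm(
  deltas=[
    [[0, 0, 0], [0, 0, -0.004], 1],
    [[0, 0, 0], [0, 0, -0.004], 1],
    [[0, 0, 0], [0, 0, -0.004], 1],
  ],
)

```text
time: 21.65
tool_pos: [0.4936, -0.0701, 0.1825]
tcp_rot: [2.479, 1.929, 0.001]
wrist_force: [-0.4, 0.1, 8.5]
width: 0.498
```

```bash
python3 sl.py
```

```text
21.65 [ 0.4936 -0.0701  0.1825] [-0.4  0.1  8.5]
wrist 1687 [0.1449 0.1521 0.1526 0.1531]
  dial-tcp 7611 0.03160000000000002 barrel/axis pts xy [ 0.4927 -0.0701]
scene 448 [0.1354 0.1509 0.1519 0.1529]
  dial-tcp 215 0.031100000000000017 barrel/axis pts xy [ 0.4927 -0.0747]
```

The sleeve has sprung up: its top edge reads 152 mm, the fully-up height. I stop pressing, let go and back off straight up.

Request:
move_arm(
  deltas=[
    [[0, 0, 0], [0, 0, 0.01], 1],
    [[0, 0, 0], [0, 0, 0.02], 1],
    [[0, 0, 0], [0, 0, 0.02], 0.3],
    [[0, 0, 0], [0, 0, 0.02], -0.2],
    [[0, 0, 0], [0, 0, 0.02], -0.6],
    [[0, 0, 0], [0, 0, 0.02], -1],
    [[0, 0, 0], [0, 0, 0.02], -1],
    [[0, 0, 0], [0, 0, 0.02], -1],
  ],
  grip_force=30,
)

```text
time: 22.75
tool_pos: [0.4933, -0.0701, 0.1835]
tcp_rot: [-2.479, -1.929, 0.0]
wrist_force: [-0.7, -0.3, -0.3]
width: 0.997
```

Request:
move_arm(
  deltas=[
    [[0, 0, 0], [0, 0, 0.1], -1],
    [[0, 0, 0], [0, 0, 0.3], -1],
    [[0, 0, 0], [0, 0, 0.6], -1],
    [[0, 0, 0], [0, 0, 1], -1],
    [[0, 0, 0], [0, 0, 1], -1],
    [[0, 0, 0], [0, 0, 1], -1],
  ],
)

```text
time: 23.5
tool_pos: [0.4934, -0.0701, 0.284]
tcp_rot: [2.479, 1.929, 0.001]
wrist_force: [0.1, 0.6, -0.8]
width: 1.002
```

```bash
python3 sl.py; python3 - <<'E'
from h import *
im=[read_camera(n)[0] for n in("wrist","scene")]
cv2.imwrite("pics/end.png",np.hstack([im[0][:,80:480],im[1][:,150:550]])[...,::-1])
E
```

```text
23.5 [ 0.4934 -0.0701  0.284 ] [ 0.1  0.6 -0.8]
wrist 581 [0.1457 0.1522 0.1528 0.1535]
  dial-tcp 2673 -0.06359999999999996 barrel/axis pts xy [ 0.4927 -0.0704]
scene 449 [0.1348 0.1511 0.1522 0.1532]
  dial-tcp 270 -0.06419999999999998 barrel/axis pts xy [ 0.4908 -0.072 ]
```

View pics/end.png

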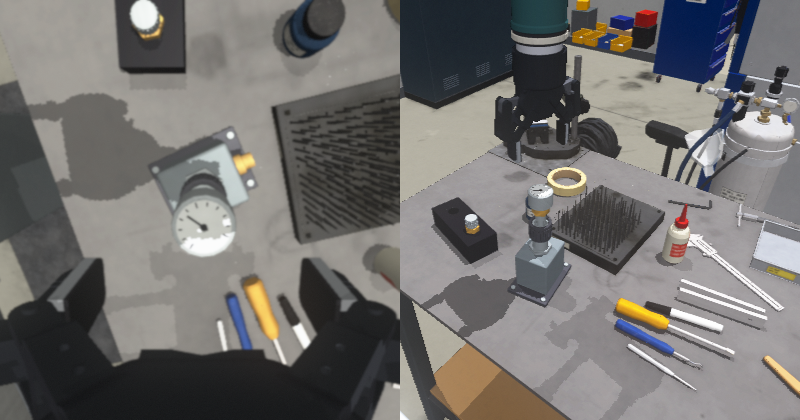

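The gauge stands upright in the coupler at (205,225) in the wrist view. Its dial top is at 220.4 mm, so the tip is about 20 mm below the mouth, as expected when locked. The sleeve is up, the blanking plug, jar and bottle are in place, and the gripper is clear.

```bash
python3 -c "
from workcell import order;print(order.finish_job())"
```

```text
the job is handed in; nothing more can be done
None
```

The gauge is fitted and locked in the coupler, and the job is handed in; it finished at about 23.5 s of the 67 s allowed.

- **Sleeve down:** I pulled it to its lower stop and let go. Its top edge then measured 143 mm, 9 mm down and staying there by itself.
- **Pressing the gauge in:** I pushed the plug in small steps by feel. The highest wrist force I read during pressing was about 10.4 N, so about 12 N on the coupler with the gauge's weight. These are readings at the end of each step.
- **False click:** Resistance built up at about 25 mm deep and then gave way, but the sleeve stayed down, so I kept going. It sprang up at about 27 mm, and I stopped there.
- **Last checks:** After letting go, the sleeve's top edge was at 152 mm, fully up. The dial top was at about 220 mm, which puts the tip about 20.6 mm below the mouth, close to the 20 mm expected when locked. The gripper was clear. In the pictures the blanking plug, jar and oil bottle looked undisturbed; I did not re-measure their positions.

No check failed or disagreed.

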